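# Turn a cover plate face up against the back stop

## Robot

A 6-joint arm with a two-finger parallel gripper is mounted at the origin on the work surface. World frame = base frame: x ahead of the robot, y to its left, z up, the work surface at z = 0. Lengths are in m, angles in rad, forces in N, time in s.
With the tool pointing down it reaches from about 0.25 to 0.8 m from the base axis. Payload 3.9 kg.
Tool frame: the origin (TCP) lies on the front face of the gripper's body, between the roots of the fingers; the fingertips stand 73 mm ahead of it and the grasp point (between the pads) lies 54 mm ahead of it; z points along the fingers, y is the line along which they close (so a half turn about z gives the same grasp; the last joint's range is limited). The gripper opens to 85 mm and grips with 20 to 120 N. Pads are 22 mm wide; open, the fingers measure 114 mm over their backs; the gripper's body (76 mm by 85 mm) begins 54 mm behind the grasp point. The pads swing forward as they close: fully open they stand 13 mm farther back than shut.
Start: joints at [1.293, 0.26, -0.138, 1.173, 0, 1.571], TCP at [0.144, 0.505, 0.304] pointing down, gripper open.
Joint ranges: [-2.78, 2.78], [-0.83, 1.72], [-1.28, 1.37], [-1.9, 2.12], [-1.57, 1.48], [-3.14, 3.14]. Speed limits (rad/s): [2.57, 2.57, 3.14, 3.14, 3.14, 3.14].

## Interface

Orientations are given as [roll, pitch, yaw] about the fixed x, y, z axes, in that order (R = Rz(yaw) Ry(pitch) Rx(roll)).
In Python, from workcell import r, optics, order gives the robot as it stands. The module is installed in compiled form; this text tells all that it offers.
- The arm moves only by the shell command python3 -m handwheel 'ROWS' [FORCE]. ROWS is JSON, one flat list of numbers, 7 for each row, row after row: the shift along the tool's x, y, z in m, then the turn, a rotation vector about the tool's x, y, z in rad, then the finger opening in m, from 0 to 0.0854. A call has 1 to 8 rows; each row is the pose to reach, as a shift and turn from the pose commanded when the call began, along the tool's axes at that moment; what a row does not reach only later rows make up. A row lasts 1/10 s, in which the tool goes at most 50 mm and 8.59 degrees, less where a joint would pass 70% of its speed; a pose out of reach is approached as far as the arm can. A call with a gripper value outside its range is refused whole. The fingers move at their own pace and stop on an object; FORCE is the grip in N (left out, the last holds). Time passes only in rows, so rows that repeat a pose let the fingers close. It gives the time, the measured TCP pose, the force, the opening and the grip force at its end, in the units of the state.
- r.get_state(): the state, without advancing time (a new reading comes with each control period).
- optics.read_camera(name): name is "scene" or "top" or "wrist"; returns a dict with "pixels" (480x640x3 uint8, red, green, blue), "range_z" (480x640 float32, m along the optical axis (not along the pixel's ray), 0 where there is no reading), "fx", "fy", "cx", "cy" (pixels), "R" (3x3) and "t" (3): a world point X has camera coordinates R X + t; the wrist camera has in their place "T_tool_cam" (4x4, takes a point from camera to tool coordinates, whose origin is the TCP and whose axes are the flange's). Camera axes: x right, y down, z forward; pixel columns grow to the right and rows downward; lengths in m; the calibration is good to about 2 mm. The wrist camera is an equidistant fisheye: a pixel r from the principal point sees the ray r / f radians off the axis. A picture is of the moment at which its call begins: read the wrist's pose just before it.
- order.job_done(): hands the job in; it is judged then, once.
The state is a dict: "t": time; "joints": joint angles; "qvel": joint speeds; "joint_efforts": joint torques, N m; "tool_pos": TCP position; "tcp_rot": TCP orientation; "ft_force": force on the tool from outside, world axes, zero at the start; "torque": the same for the moment, N m; "width": finger opening in m; "grasp_force": force on a finger pad.
Only numpy, scipy, OpenCV 4.12 (cv2) and the standard library are available. Lean on these libraries where they do the work, as an engineer would, in place of code of your own. Each camera call takes 0.05 s, during which the arm holds its last target. There are 200 camera calls.

## Task

On the packing bench the large white cover plate lies face down in front of the steel back stop. Push it up the curved foot of the stop until it stands leaning there, then pull its top edge back towards the robot so that it tips over and ends lying flat on the bench in front of the stop, front face (the side with the two round buttons) up. Leave the small white plate, which already lies face up, where it is.

Things in the scene. Friction and masses are not known exactly. Their poses are not given: they have to be found in the camera images.
- plate: Large flat white plastic cover plate, 130 (its x) x 140 (y) x 8 mm, about 0.25 kg, too wide to grasp flat. Origin in its middle. Its +z side is the hollow ribbed back (up at the start, down at the end); its -z side is the smooth front with two flush round metal buttons. Starts flat, its +x edge 5 to 35 mm short of the stop's foot line, within 9 degrees of square to the stop and 25 mm of its middle.
- stop: Fixed back stop of bent, polished (slippery) steel sheet, 260 mm wide (its y). Origin at bench level, middle of the foot line where the sheet starts to rise; +x points into the stop, away from the robot, +z up. Its front seen from the side: 15 mm at 28 degrees, 20 mm at 48, 25 mm at 64, then 36 mm at 76 degrees to its top edge. Two brackets behind reach 85 mm behind the foot line, 55 mm high.
- stop_top (a point): Middle of the stop's top edge, 79 mm high, 46 mm behind the foot line. The large plate, pushed low (up to 15 N) until its near edge is at the foot line, slides up the sheet and then stays leaning on this edge by itself, about 59 degrees from level: its upper edge is then about 113 mm high, 65 mm behind the foot line; some 33 mm of it stands clear above the stop and can be pushed from behind.
- small_plate: Small white plastic cover plate, 90 (x) x 100 (y) x 8 mm, origin in its middle, already lying with its two buttons (+z) up, to the left or right of the large plate. A bystander: leave it where it lies.
Things that resemble listed ones, but are neither listed nor needed, are in the scene too. Leave any purple or turquoise look-alike of the plate alone.

How it is judged:
On the way:
1. the large plate stands leaning on the back stop, raised more than 45 degrees from level, its ribbed back still towards the robot (angle between plate's own z axis and vertical between 0.785 and 1.6 rad and contact force between plate and stop above 0.1 N), for 0.2 s.
At the end, for the whole second after the job is handed in: The large plate lies at rest on the bench, front face up and level within 10 degrees (middle lower than 18 mm), in front of the stop: its middle no more than 250 mm in front of the foot line and within 130 mm of the stop's middle sideways (angle between plate's own z axis and vertical above 2.967 rad and height (world z) of plate below 0.018 m and x of plate in the frame of stop between -0.25 and 0 m and y of plate in the frame of stop between -0.13 and 0.13 m and linear speed of plate below 0.02 m/s); the robot touches nothing.
It fails at once if the small plate is pushed more than 30 mm from where it lay (distance of small_plate from where it was at the start of the episode above 0.03 m).
It also fails if it takes over 45 s, if anything falls off the work surface, if the arm or the gripper's body presses on something with over 40 N, if the wrist force passes 120 N, or if a joint passes its speed limit or range.

## Working session

There is one attempt and no reset: what is moved stays moved. The work goes in short steps, Python scripts to look and compute and a shell command to move; the robot and the scene stay as the last step left them, time stands still between calls to the robot, and variables do not carry over. Pictures are saved under pics/ and viewed, at most 10 in all, crops included, and the job is handed in when it is done.

```bash
mkdir -p pics; cat > h.py <<'E'
import numpy as np, cv2
from scipy.spatial.transform import Rotation as Ro
from workcell import r, optics, order
def shot(n,f):
    c=optics.read_camera(n); cv2.imwrite('pics/'+f+'.png',cv2.cvtColor(c['pixels'],cv2.COLOR_RGB2BGR))
    np.savez('pics/'+f+'.npz',**{k:v for k,v in c.items()}); return c
def world(c,u,v):
    d=float(c['range_z'][int(v),int(u)]); p=np.array([(u-c['cx'])/c['fx']*d,(v-c['cy'])/c['fy']*d,d])
    return c['R'].T@(p-c['t'])
def st():
    s=r.get_state(); print({k:np.round(s[k],3).tolist() for k in('t','joints','tool_pos','tcp_rot','ft_force','width')}); return s
E
python3 -c "
from h import *
st();a=shot('top','top0');b=shot('scene','scene0')
for c in(a,b):print(c['fx'],c['cx'],c['cy'],c['R'].round(3).tolist(),c['t'])
print(a['range_z'].min(),a['range_z'].max())"
```

```text
{'t': 0.0, 'joints': [1.293, 0.261, -0.139, 1.173, -0.0, 1.571], 'tool_pos': [0.144, 0.504, 0.303], 'tcp_rot': [-3.14, 0.0, 2.864], 'ft_force': [-0.211, -0.844, 0.243], 'width': 0.086}
539.7171006276417 323.0048002705861 242.033004790476 [[0.008, -1.0, -0.001], [-0.997, -0.008, -0.076], [0.076, 0.002, -0.997]] [-0.04615904  0.56524596  0.89025188]
555.6174450489525 323.2784952931227 238.64885029841645 [[0.438, 0.899, 0.004], [0.762, -0.369, -0.532], [-0.477, 0.236, -0.847]] [-0.18985289 -0.38699417  1.33735726]
0.0 1.7594929
```

View pics/top0.png

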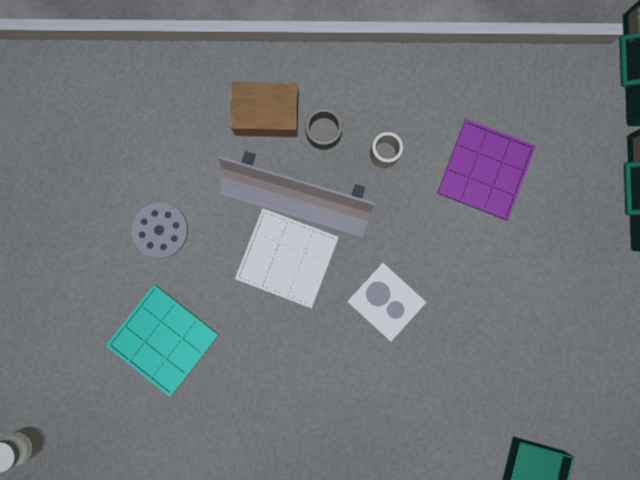

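View pics/scene0.png

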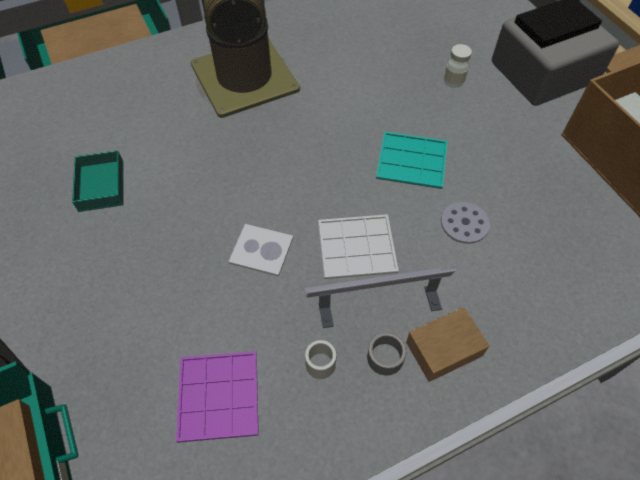

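Candidates: white ribbed plate at top (287,257), small white plate with buttons (387,302), purple ribbed (487,170), turquoise ribbed (162,340). I choose the white ribbed one at (287,257), in front of the grey stop (295,197). I'll check it in a close crop.

```bash
python3 -c "
from h import *
im=cv2.imread('pics/top0.png')[140:340,200:440];cv2.imwrite('pics/crop0.png',cv2.resize(im,None,fx=3,fy=3,interpolation=cv2.INTER_CUBIC))
c=np.load('pics/top0.npz')
for n,u,v in[('p far L',264,211),('p far R',336,238),('p nr R',311,305),('p nr L',238,277),('stop foot L',222,200),('foot R',362,235),('top L',221,159),('topR',372,204),('sm',387,302),('smL',350,301),('smT',383,266),('smR',423,302),('smB',391,338)]:print(n,world(c,u,v).round(3))
"
```

```text
p far L [0.619 0.06  0.009]
p far R [ 0.574 -0.064  0.009]
p nr R [ 0.459 -0.022  0.008]
p nr L [0.506 0.103 0.01 ]
stop foot L [0.639 0.134 0.002]
foot R [ 0.58  -0.109  0.004]
top L [0.693 0.123 0.08 ]
topR [ 0.622 -0.119  0.081]
sm [ 0.465 -0.151  0.01 ]
smL [ 0.466 -0.088  0.006]
smT [ 0.526 -0.144  0.009]
smR [ 0.466 -0.212  0.007]
smB [ 0.405 -0.158  0.009]
```

View pics/crop0.png

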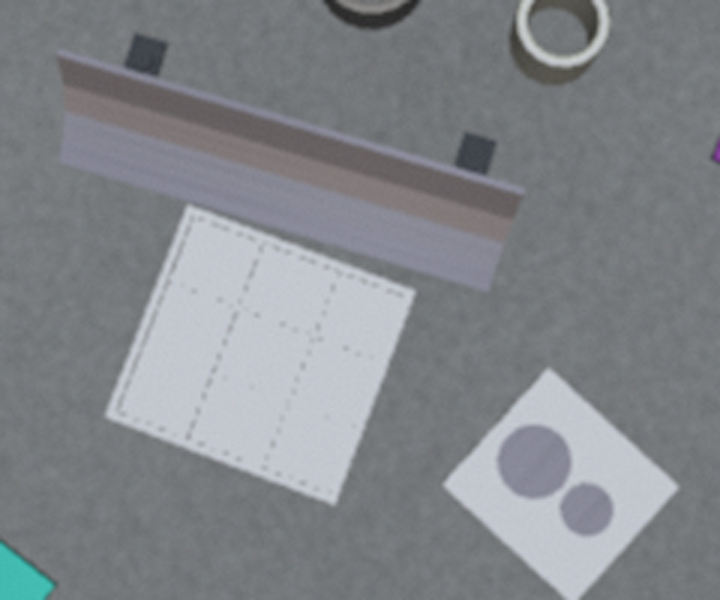

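The crop shows the hollow ribbed back of the large plate (crop corners (190,207), (413,290), (337,503), (107,415)). The small plate with its buttons is at (560,480), and the stop's foot line runs (62,162)-(490,290). The stop's yaw is about -16°, which makes tool x = -stop x and tool y = stop y.

```bash
cat >> h.py <<'E'
def sf():
    s=r.get_state(); a=-0.281; d=np.array(s['tool_pos'])-[0.6135,0.013,0]
    print('t %.2f stop-frame TCP'%s['t'],np.round([d[0]*np.cos(a)+d[1]*np.sin(a),-d[0]*np.sin(a)+d[1]*np.cos(a),d[2]],4),'yaw',s['tcp_rot'][2].round(3) if hasattr(s['tcp_rot'][2],'round') else s['tcp_rot'],'f',np.round(s['ft_force'],1))
E
R=-0.412,-0.354,0,0,0,0,0.085
python3 -m handwheel '[-0.412,-0.354,0,0,0,0,0.085,-0.412,-0.354,0,0,0,0,0.085,-0.412,-0.354,0,0,0,0,0.085,-0.412,-0.354,0,0,0,0,0.085,-0.412,-0.354,0,0,0,0,0.085,-0.412,-0.354,0,0,0,0,0.085,-0.412,-0.354,0,0,0,0,0.085,-0.412,-0.354,0,0,0,0,0.085]'; python3 -c "from h import *;sf()"
```

```text
t: 0.9
tool_pos: [0.3647, 0.169, 0.3038]
tcp_rot: [3.142, -0.0, 2.864]
ft_force: [1.3, 0.8, -0.3]
width: 0.0849
grasp_force: 0.0
t 0.90 stop-frame TCP [-0.2823  0.0809  0.3038] yaw 2.864 f [ 1.3  0.8 -0.3]
```

Remaining: stop x +0.107, stop y -0.093. I'll finish that and go down to TCP z about 0.12.

```bash
python3 -m handwheel '[-0.107,-0.093,0,0,0,0,0.085,-0.107,-0.093,0,0,0,0,0.085,-0.107,-0.093,0,0,0,0,0.085,-0.107,-0.093,0.1,0,0,0,0.085,-0.107,-0.093,0.19,0,0,0,0.085,-0.107,-0.093,0.19,0,0,0,0.085,-0.107,-0.093,0.19,0,0,0,0.085,-0.107,-0.093,0.19,0,0,0,0.085]'; python3 -c "
from h import *
sf();shot('wrist','w1')"
```

```text
t: 1.7
tool_pos: [0.4368, 0.0515, 0.1094]
tcp_rot: [-3.137, -0.011, 2.863]
ft_force: [-0.6, -0.4, 1.0]
width: 0.0851
grasp_force: 0.0
t 1.70 stop-frame TCP [-0.1804 -0.012   0.1094] yaw 2.863 f [-0.6 -0.4  1. ]
```

View pics/w1.png

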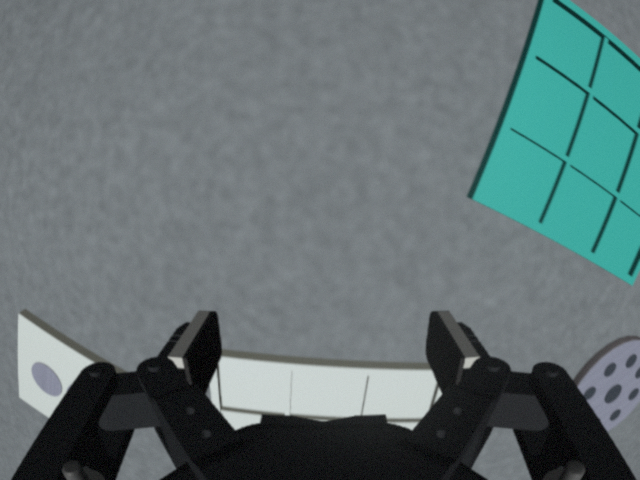

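The wrist view shows both fingertips (about (205,320) and (440,320)) on the robot side of the plate's near edge (row ~355). The small plate (40,375) is clear. I'll lower in stages while watching the force.

```bash
python3 -m handwheel '[0,0,0.025,0,0,0,0.085,0,0,0.032,0,0,0,0.085,0,0,0.034,0,0,0,0.085,0,0,0.036,0,0,0,0.085,0,0,0.036,0,0,0,0.085]'; python3 -m handwheel '[0,0,0.003,0,0,0,0.085,0,0,0.003,0,0,0,0.085]' ;python3 -m handwheel '[0,0,0.003,0,0,0,0.085,0,0,0.003,0,0,0,0.085]'; python3 -c "from h import *;sf()"
```

```text
t: 2.25
tool_pos: [0.4424, 0.0523, 0.0789]
tcp_rot: [3.141, 0.002, 2.864]
ft_force: [0.4, -0.2, -0.6]
width: 0.085
grasp_force: 0.0
t: 2.45
tool_pos: [0.4418, 0.0522, 0.0751]
tcp_rot: [3.141, 0.001, 2.864]
ft_force: [-0.3, 0.1, -0.6]
width: 0.085
grasp_force: 0.0
t: 2.65
tool_pos: [0.4414, 0.0522, 0.0717]
tcp_rot: [-3.141, -0.0, 2.864]
ft_force: [-0.1, -0.1, 0.3]
width: 0.0852
grasp_force: 0.0
t 2.65 stop-frame TCP [-0.1762 -0.0101  0.0717] yaw 2.864 f [-0.1 -0.1  0.3]
```

```bash
python3 -m handwheel '[0,0,0.004,0,0,0,0.085,0,0,0.004,0,0,0,0.085]' | grep -A1 -E "pos|ft";python3 -m handwheel '[0,0,0.004,0,0,0,0.085,0,0,0.004,0,0,0,0.085]'| grep -E "pos|ft"; python3 -m handwheel '[-0.01,0,0,0,0,0,0.085,-0.02,0,0,0,0,0,0.085,-0.03,0,0,0,0,0,0.085,-0.04,0,0,0,0,0,0.085,-0.05,0,0,0,0,0,0.085,-0.05,0,0,0,0,0,0.085]';  python3 -c "
from h import *
sf();shot('wrist','w2')"
```

```text
tool_pos: [0.4413, 0.0521, 0.0674]
tcp_rot: [-3.141, -0.001, 2.864]
ft_force: [-0.1, -0.8, 0.5]
width: 0.0848
tool_pos: [0.4413, 0.0522, 0.0634]
ft_force: [-0.2, 0.6, -1.1]
t: 3.65
tool_pos: [0.4909, 0.0381, 0.0638]
tcp_rot: [3.142, 0.0, 2.863]
ft_force: [-1.5, -0.3, 1.7]
width: 0.0852
grasp_force: 0.5
t 3.65 stop-frame TCP [-0.1248 -0.0099  0.0638] yaw 2.863 f [-1.5 -0.3  1.7]
```

View pics/w2.png

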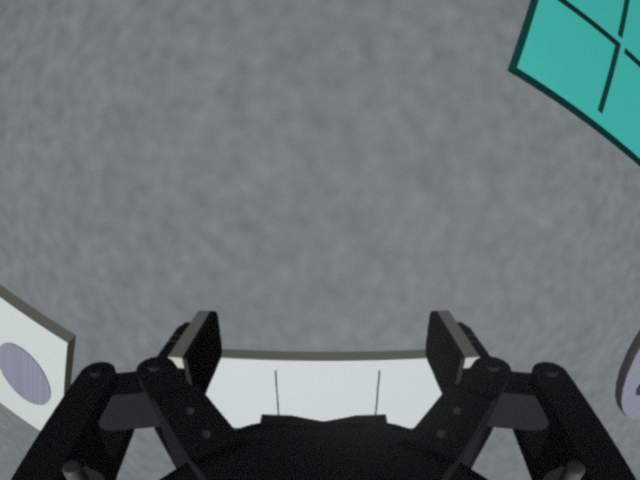

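The plate is now square against both fingers (edge along row ~353) and being pushed. I'll keep going.

```bash
python3 -m handwheel '[-0.01,0,0,0,0,0,0.085,-0.02,0,0,0,0,0,0.085,-0.03,0,0,0,0,0,0.085,-0.04,0,0,0,0,0,0.085,-0.05,0,0,0,0,0,0.085,-0.06,0,0,0,0,0,0.085,-0.07,0,0,0,0,0,0.085,-0.08,0,0,0,0,0,0.085]';  python3 -c "from h import *;sf()"; python3 -m handwheel '[-0.008,0,0,0,0,0,0.085,-0.016,0,0,0,0,0,0.085,-0.024,0,0,0,0,0,0.085,-0.024,0,0,0,0,0,0.085]';  python3 -c "
from h import *
sf();shot('scene','s2')
im=cv2.imread('pics/s2.png')[160:380,200:500];cv2.imwrite('pics/s2c.png',cv2.resize(im,None,fx=2.5,fy=2.5))"
```

```text
t: 4.5
tool_pos: [0.5677, 0.0163, 0.0641]
tcp_rot: [3.141, 0.001, 2.864]
ft_force: [-2.8, 0.2, 1.0]
width: 0.0851
grasp_force: 1.1
t 4.50 stop-frame TCP [-0.0449 -0.0095  0.0641] yaw 2.864 f [-2.8  0.2  1. ]
t: 4.9
tool_pos: [0.5917, 0.0095, 0.0641]
tcp_rot: [3.141, 0.003, 2.863]
ft_force: [-0.1, 1.0, 0.9]
width: 0.0848
grasp_force: 0.0
t 4.90 stop-frame TCP [-0.02   -0.0094  0.0641] yaw 2.863 f [-0.1  1.   0.9]
```

View pics/s2c.png

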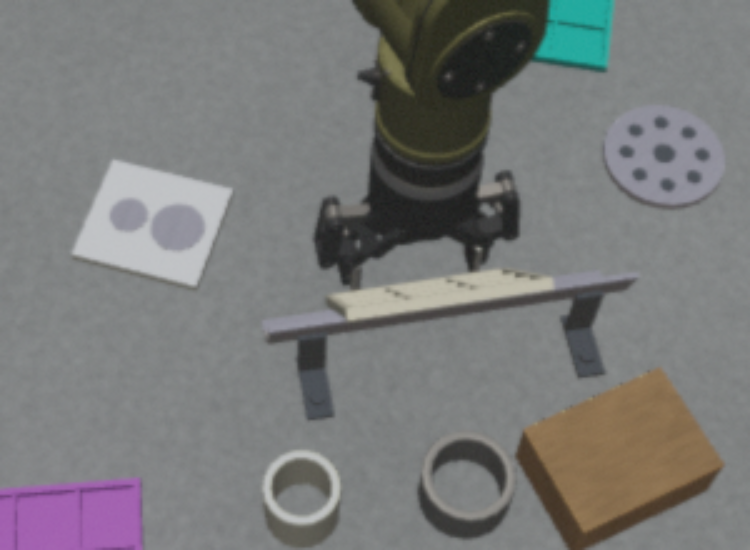

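The plate (crop (440,290)) leans on the stop but barely overtops its edge. I'll push the last ~11 mm.

```bash
python3 -m handwheel '[-0.005,0,0,0,0,0,0.085,-0.01,0,0,0,0,0,0.085,-0.011,0,0,0,0,0,0.085,-0.011,0,0,0,0,0,0.085]';  python3 -c "
from h import *
sf();c=shot('scene','s3')
def hts(c):
    v,u=np.mgrid[0:480,0:640];d=c['range_z'];P=np.stack([(u-c['cx'])/c['fx']*d,(v-c['cy'])/c['fy']*d,d],-1);W=(P-c['t'])@c['R']
    a=-0.281;x=W[...,0]-.6135;y=W[...,1]-.013
    return np.stack([x*np.cos(a)+y*np.sin(a),-x*np.sin(a)+y*np.cos(a),W[...,2]],-1)
S=hts(c);rgb=c['pixels'].astype(int)
for y0 in(-.07,-.05,-.02,.01,.04):
    m=(abs(S[...,1]-y0)<.006)&(S[...,0]>0.0)&(S[...,0]<.09)&(S[...,2]>.06)&(S[...,2]<.15)&(c['range_z']>0);q=S[m]; 
    i=q[:,2].argsort()[-4:];print(y0,q[i].round(3).tolist())"
```

```text
t: 5.35
tool_pos: [0.5971, 0.0077, 0.0638]
tcp_rot: [-3.141, -0.007, 2.864]
ft_force: [-8.6, 3.4, 6.9]
width: 0.0851
grasp_force: 5.8
t 5.35 stop-frame TCP [-0.0143 -0.0096  0.0638] yaw 2.864 f [-8.6  3.4  6.9]
-0.07 [[0.058, -0.064, 0.117], [0.061, -0.072, 0.118], [0.057, -0.074, 0.119], [0.058, -0.065, 0.12]]
-0.05 [[0.063, -0.054, 0.119], [0.057, -0.054, 0.119], [0.06, -0.053, 0.121], [0.059, -0.05, 0.121]]
-0.02 [[0.019, -0.018, 0.148], [0.018, -0.023, 0.148], [0.02, -0.02, 0.15], [0.019, -0.025, 0.15]]
0.01 [[0.018, 0.008, 0.148], [0.016, 0.01, 0.149], [0.015, 0.012, 0.149], [0.018, 0.006, 0.149]]
0.04 [[0.06, 0.036, 0.12], [0.058, 0.038, 0.12], [0.061, 0.041, 0.12], [0.06, 0.034, 0.12]]
```

The upper edge is at 119 mm high, 60 mm behind the foot line: leaning. I'll back off, rise and check it stays.

```bash
python3 -m handwheel '[0.008,0,0,0,0,0,0.085,0.03,0,0,0,0,0,0.085,0.06,0,0,0,0,0,0.085,0.06,0,-0.05,0,0,0,0.085,0.06,0,-0.1,0,0,0,0.085,0.06,0,-0.15,0,0,0,0.085,0.06,0,-0.19,0,0,0,0,0.06,0,-0.19,0,0,0,0]';  python3 -c "
from h import *
sf();c=shot('scene','s4')
im=cv2.imread('pics/s4.png')[160:380,200:500];cv2.imwrite('pics/s4c.png',cv2.resize(im,None,fx=2.5,fy=2.5))
t=np.load('pics/top0.npz')
print(world(t,265,90),world(t,320,112),world(t,386,136))"
```

```text
t: 6.2
tool_pos: [0.547, 0.0235, 0.261]
tcp_rot: [3.137, 0.015, 2.864]
ft_force: [1.0, 0.2, -1.0]
width: 0.0588
grasp_force: 0.0
t 6.20 stop-frame TCP [-0.0668 -0.0084  0.261 ] yaw 2.864 f [ 1.   0.2 -1. ]
[0.81740617 0.05753831 0.05071366] [ 0.78398256 -0.03460909  0.04015651] [ 0.74185257 -0.14507173  0.04671813]
```

View pics/s4c.png

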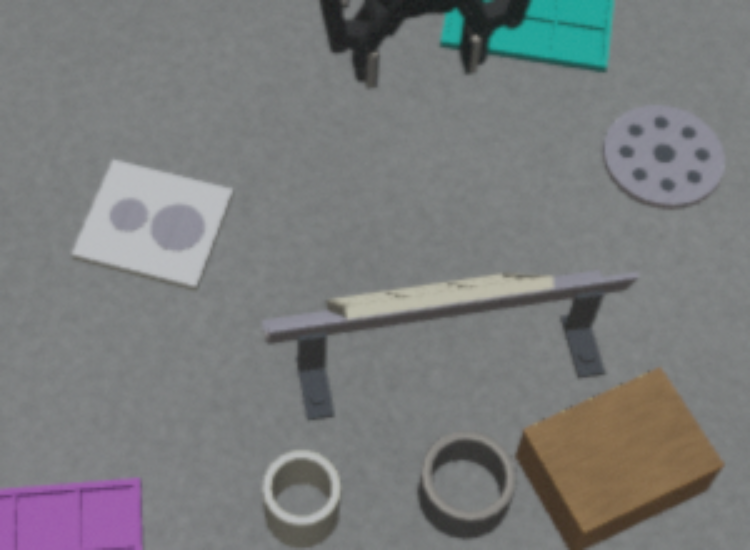

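The plate still leans, but the stop's edge isn't visibly overlapped, so I'll measure its profile now that nothing occludes it.

```bash
python3 -c "
from h import *
def hts(c):
    v,u=np.mgrid[0:480,0:640];d=c['range_z'];P=np.stack([(u-c['cx'])/c['fx']*d,(v-c['cy'])/c['fy']*d,d],-1);W=(P-c['t'])@c['R']
    a=-0.281;x=W[...,0]-.6135;y=W[...,1]-.013
    return np.stack([x*np.cos(a)+y*np.sin(a),-x*np.sin(a)+y*np.cos(a),W[...,2]],-1)
c=shot('top','t4')
for c in(np.load('pics/s4.npz'),c):
  S=hts(c)
  for y0 in(-.12,-.07,-.02,.04,.1):
    m=(abs(S[...,1]-y0)<.002)&(S[...,0]>-.06)&(S[...,0]<.09)&(S[...,2]<.15)&(S[...,2]>.02)&(c['range_z']>0);q=S[m][:,[0,2]]
    q=q[q[:,0].argsort()][::max(1,len(q)//14)];print(y0,(q*1000).round().astype(int).tolist())
im=cv2.imread('pics/t4.png')[130:330,200:440];cv2.imwrite('pics/t4c.png',cv2.resize(im,None,fx=3,fy=3))"
```

```text
-0.12 [[40, 48], [41, 51], [42, 56], [43, 58], [44, 64], [44, 64], [44, 80], [46, 71], [46, 71], [46, 83], [46, 79], [47, 73], [47, 82], [47, 78], [47, 77], [48, 80], [48, 84]]
-0.07 [[38, 42], [40, 50], [40, 47], [43, 57], [43, 61], [43, 62], [44, 61], [45, 68], [45, 69], [46, 74], [47, 81], [48, 78], [49, 83], [57, 117], [58, 115], [58, 119], [60, 118], [60, 115], [60, 112], [60, 116], [61, 114], [62, 116], [62, 113], [63, 114], [64, 115]]
-0.02 [[15, 43], [16, 42], [36, 80], [40, 46], [41, 51], [43, 60], [46, 69], [47, 74], [49, 82], [56, 116], [58, 117], [60, 112], [61, 118], [62, 113], [63, 114]]
0.04 [[16, 43], [17, 45], [37, 80], [37, 82], [39, 43], [40, 46], [41, 51], [42, 53], [42, 57], [43, 58], [46, 68], [46, 72], [48, 80], [48, 80], [50, 83], [57, 117], [57, 118], [58, 115], [59, 116], [59, 113], [59, 117], [59, 115], [60, 115], [62, 115], [62, 113], [63, 116], [63, 114]]
0.1 [[43, 55], [44, 60], [45, 80], [45, 55], [46, 49], [46, 68], [46, 31], [46, 34], [46, 38], [47, 46], [47, 58], [47, 31], [47, 27], [47, 48], [47, 44], [48, 75], [49, 81]]
-0.12 [[23, 20], [24, 24], [27, 28], [28, 30], [30, 30], [32, 37], [33, 40], [35, 46], [36, 48], [38, 53], [39, 57], [40, 67], [42, 67], [43, 75], [44, 81], [46, 81], [48, 81]]
-0.07 [[6, 21], [11, 27], [14, 40], [19, 43], [23, 48], [27, 53], [30, 62], [34, 69], [37, 81], [42, 82], [45, 85], [49, 90], [52, 101], [55, 102], [57, 116], [62, 114]]
-0.02 [[7, 22], [11, 28], [15, 41], [20, 47], [24, 49], [27, 55], [31, 63], [34, 69], [38, 80], [42, 81], [45, 83], [49, 92], [52, 98], [55, 116], [58, 115], [63, 114]]
0.04 []
0.1 []
```

View pics/t4c.png

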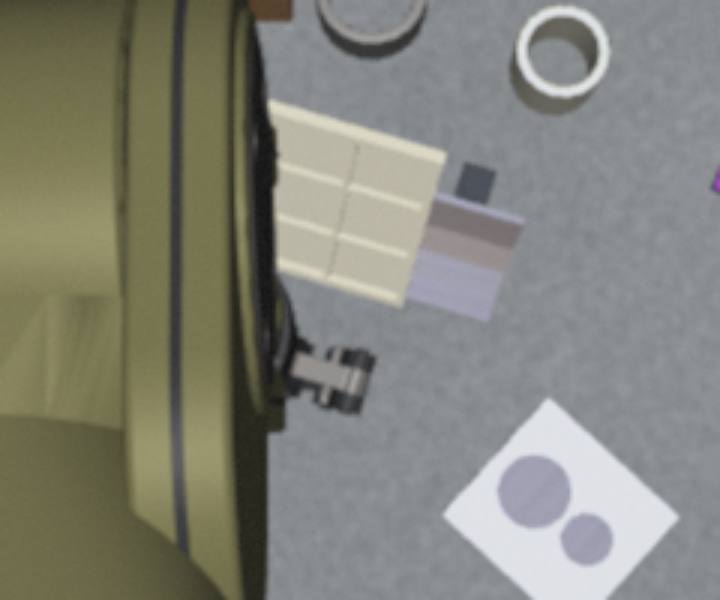

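Confirmed: the plate stands with its ribs to the robot, top edge at 64 mm behind and 115 mm high. Next I go over it and down behind the top edge.

```bash
python3 -m handwheel '[-0.05,0,0,0,0,0,0.04,-0.1,0,0,0,0,0,0.04,-0.15,0,0,0,0,0,0.04,-0.175,0,0,0,0,0,0.04,-0.175,0,0,0,0,0,0.04,-0.175,0,0.04,0,0,0,0.04,-0.175,0,0.08,0,0,0,0.04,-0.175,0,0.08,0,0,0,0.04]';  python3 -c "
from h import *
sf();print(r.get_state()['width'])"
```

```text
t: 7.1
tool_pos: [0.7052, -0.0242, 0.1657]
tcp_rot: [-3.138, -0.015, 2.864]
ft_force: [-1.1, -1.1, -0.2]
width: 0.0397
grasp_force: 0.0
t 7.10 stop-frame TCP [ 0.0984 -0.0103  0.1657] yaw 2.864 f [-1.1 -1.1 -0.2]
0.039717201550068366
```

```bash
python3 -m handwheel '[0.005,0,0.003,0,0,0,0.04,0.02,0,0.003,0,0,0,0.04,0.035,0,0.003,0,0,0,0.04,0.05,0,0.003,0,0,0,0.04,0.065,0,0.003,0,0,0,0.04,0.08,0,0.003,0,0,0,0.04,0.095,0,0.003,0,0,0,0.04,0.11,0,0.003,0,0,0,0.04]';  python3 -c "
from h import *
sf()";python3 -m handwheel '[0.015,0,0,0,0,0,0.04,0.03,0,0,0,0,0,0.04,0.045,0,0,0,0,0,0.04,0.06,0,0,0,0,0,0.04,0.075,0,0,0,0,0,0.04,0.075,0,0,0,0,0,0.04]';  python3 -c "
from h import *
sf();shot('scene','s5')
im=cv2.imread('pics/s5.png')[120:380,160:500];cv2.imwrite('pics/s5c.png',cv2.resize(im,None,fx=2.2,fy=2.2))"
```

```text
t: 7.9
tool_pos: [0.6056, 0.006, 0.174]
tcp_rot: [3.14, 0.005, 2.864]
ft_force: [-0.8, -0.2, 0.3]
width: 0.0398
grasp_force: 0.0
t 7.90 stop-frame TCP [-0.0056 -0.009   0.174 ] yaw 2.864 f [-0.8 -0.2  0.3]
t: 8.5
tool_pos: [0.532, 0.0267, 0.1733]
tcp_rot: [3.141, 0.002, 2.865]
ft_force: [0.2, -0.4, 1.1]
width: 0.0397
grasp_force: 0.0
t 8.50 stop-frame TCP [-0.0821 -0.0095  0.1733] yaw 2.865 f [ 0.2 -0.4  1.1]
```

View pics/s5c.png

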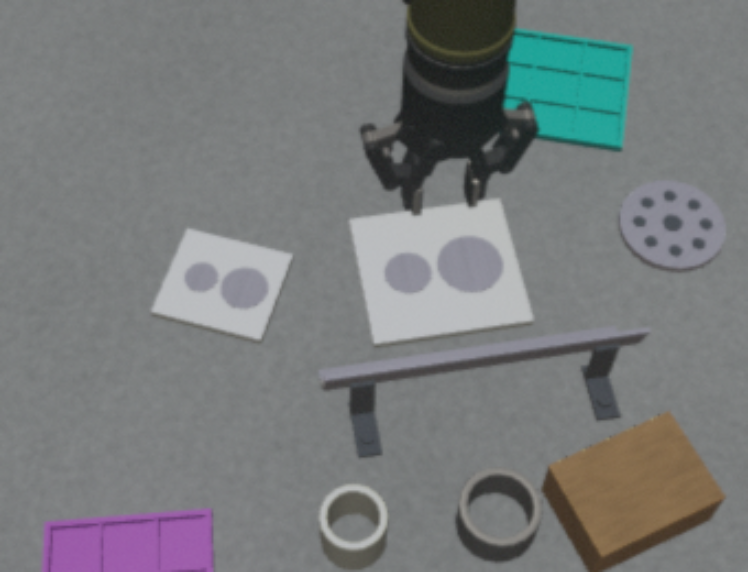

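The plate lies flat, front face with both buttons up (crop (440,270)), in front of the stop. The small plate (220,285) has not moved. I'll raise the tool, check that it is level, and hand in.

```bash
python3 -m handwheel '[0,0,-0.04,0,0,0,0.04,0,0,-0.08,0,0,0,0.04,0,0,-0.08,0,0,0,0.04,0,0,-0.08,0,0,0,0.04,0,0,-0.08,0,0,0,0.04]' | grep -E "pos|force"; python3 -c "
from h import *
c=shot('scene','s6')
for u,v in[(325,220),(385,218),(395,262),(335,268),(360,243)]:print(world(c,u,v).round(3))
print(order.job_done())"
```

```text
tool_pos: [0.5332, 0.026, 0.2507]
ft_force: [-1.1, -0.2, -0.9]
grasp_force: 0.0
[ 0.462 -0.01   0.011]
[0.509 0.1   0.01 ]
[0.606 0.068 0.011]
[ 0.568 -0.041  0.01 ]
[0.54  0.027 0.012]
the job is handed in; nothing more can be done
None
```

The large plate was tipped over and now lies flat on the bench in front of the stop, front face up, the small plate was not touched, and the job is handed in; no verdict came back.

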